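# Unlatch the sample tote's gate and hold it wide

## Robot

A 7-joint arm with a two-finger parallel gripper is mounted at the origin on a cart in front of the work surface, level with it; the furniture and walls round the work are solid. World frame = base frame: x ahead of the robot, y to its left, z up, the work surface at z = 0. Lengths are in m, angles in degrees, forces in N, time in s.
With the tool pointing down it reaches from about 0.425 to 0.875 m from the base axis. Payload 9.9 kg.
Tool frame: the origin (TCP) lies between the finger pads; the fingertips stand 17 mm ahead of it and the grasp point (between the pads) lies 2 mm behind it; z points along the fingers, x is the direction in which the jaws open and shut, and the axes are right-handed (so a half turn about z gives the same grasp; the last joint's range is limited). The gripper opens to 85 mm and grips with 20 to 120 N. Pads are 22 mm wide; open, the fingers measure 114 mm over their backs; the gripper's body (76 mm by 85 mm) begins 54 mm behind the grasp point. The pads swing forward as they close: fully open they stand 13 mm farther back than shut.
Start: joints at [60.115, 32.985, 1.427, 82.34, -0.859, 64.687, -3.237], TCP at [0.286, -0.611, 0.248] pointing down, gripper open.
Joint ranges: [-157.87, 157.87], [-19.46, 123.44], [-87.15, 90], [11.01, 140.99], [-62.26, 242.26], [9.8, 113.94], [-161.44, 161.44]. Speed limits (degrees/s): [127.2, 127.2, 172.46, 172.46, 180, 180, 180].

## Interface

Orientations are given as a 3x3 rotation matrix whose columns are the frame's x, y, z axes.
In Python, from workcell import manip gives the robot as it stands. Calls block until the motion is done:
- manip.goto(position, orientation): joint-space move of the TCP to a pose.
- manip.move_l(position, attitude=None, max_speed=0.15, contact_N=None): straight line of the TCP; attitude=None keeps the orientation; max_speed is the mean speed in m/s. With contact_N (N) it stops when the force on the tool has changed by that much, and returns True; else False.
- manip.move_joints(angles): joint-space move.
- manip.move_gripper(opening, squeeze=None): opening from 0.0 (shut) to 1.0 (fully open); squeeze is the grip in N (None keeps the last); returns when the fingers have stopped.
- manip.hold(seconds).
- manip.inverse_kinematics(position, orientation): joint angles nearest the present ones, or None.
- manip.observe(): the state.
- manip.snapshot(name): name is "side" or "top"; returns the picture (400x640x3 uint8, red, green, blue); there is no depth.
- manip.camera_params(name): a dict with "vertical_fov" (degrees; the focal length in pixels is half the picture's height over the tangent of half this angle, whatever the lens; pixels are square), "cx", "cy" (the principal point, pixels), "R" (3x3) and "t" (3): a world point X has camera coordinates R X + t. Camera axes: x right, y down, z forward; pixel columns grow to the right and rows downward; lengths in m; the calibration is good to about 2 mm. A picture is of the moment at which its call begins. camera_params takes no time and is no camera call.
A pose or a line that the arm cannot do raises manip.Unreachable and nothing moves.
- manip.finish_job(): hands the job in, once; it reports no verdict.
The state is a dict: "t": time; "joint_pos": joint angles; "joint_vel": joint speeds; "effort": joint torques, N m; "ee_pos": TCP position; "eef_rot": TCP orientation; "wrist_force": force on the tool from outside, world axes, zero at the start; "wrist_torque": the same for the moment, N m; "width": opening from 0.0 (shut) to 1.0 (fully open).
Only numpy, scipy, OpenCV 4.12 (cv2) and the standard library are available. Lean on these libraries where they do the work, as an engineer would, in place of code of your own. Each camera call takes 0.05 s, during which the arm holds its last target.

## Task

Hold the barred gate of the grey sample tote open so that a colleague can reach in: first squeeze the orange safety catch on the tote's corner fully back towards its black lug (it stays there), and only then squeeze the green handle lug on the gate fully towards its black lug and, keeping it squeezed, swing the gate out towards the robot, past its detent, until it is wide open (at least 70 degrees). Finish while still gripping and squeezing the handle, holding the gate still and wide open; the gate springs back if let go. Leave the two samples in the tote and the loupe and dish beside it where they are.

Things in the scene. Friction and masses are not known exactly. Their poses are not given: they have to be found in the camera images.
- tote: grey open tote, 100 x 226 x 80 mm (x, y, z), screwed down. Origin: centre of its underside; x points from the gate (front) to the back, y to the hinge side. Gate in the plane x = -47 mm, hinge at y = +100, free end at y = -60, then a fixed corner panel (y -64 to -110) with the safety catch. Only the two pairs of lugs rise above 92 mm
- catch_squeeze (a point): middle of the safety catch's squeezed lug pair: tote x -47, y -93 mm, 107 mm above the worktop; axes as the tote's. Two upright lugs side by side along y, each 22 x 8 mm (x, y), 85 to 120 mm above the worktop: fixed black, outer face at y -10 mm here; sliding orange, outer face at +20 mm at rest, +10 squeezed. Pinch the outer faces from above along y
- safety_catch (a joint): travel of the orange lug towards the black lug, m: 0 = catching (its steel tongue lies in front of the gate's free end), 0.010 = fully back (stop). About 3 N of friction, no spring: it stays where it is put
- gate: aluminium barred gate, 160 mm long, 6 mm thick, 16 to 78 mm above the worktop, its handle lugs to 120 mm. Origin on the vertical hinge axis at worktop height; the gate runs along its own -y axis. Closed, its axes are those of the tote; opening turns it clockwise seen from above, free end towards the robot
- gate_hinge (a point): point on the vertical hinge axis, 107 mm above the worktop; axes turn with the gate
- handle_squeeze (a point): middle of the squeezed handle lugs on the gate, 70 mm from the hinge along the gate's -y, 107 mm above the worktop; axes turn with the gate. Two upright lugs side by side along y, each 22 x 8 mm (x, y), 85 to 120 mm up: fixed black on the hinge side, outer face at y +10 mm here; sliding green, outer face at -20 mm at rest, -10 squeezed. Pinch from above along y
- gate_handle (a joint): travel of the green lug towards the black lug, m: 0 = at rest (its bolt reaches behind the corner panel and locks the gate), 0.010 = fully squeezed (stop), bolt drawn. Spring: 3 N at rest, 6 N fully squeezed; it goes back when let go
- gate_angle (a joint): opening angle, rad: 0 shut, 1.4 stop. Safety catch and bolt each lock it at 0. Return spring 0.1 N m shut to 0.26 N m at the stop; a detent cam adds 0.1 to 0.25 N m as its roller starts to lift at 0.3 rad, less towards its crest at 0.7 rad, and helps a little from there to 1.1 rad. Let go when wide open, it swings back onto the detent (about 0.8 rad) or on to its shut place
- sample_tan: tan round resin mount, 32 mm diameter, 22 mm high, standing in the tote; origin: centre of its underside
- sample_black: black round resin mount, 32 mm diameter, 20 mm high, standing in the tote; origin: centre of its underside
- loupe: black stand loupe, 40 mm diameter, 42 mm high, on the worktop beyond the catch corner; origin: centre of its underside
- dish: clear round dish, 70 mm diameter, 12 mm high, on the worktop beyond the hinge side; origin: centre of its underside

How it is judged:
By the outcome, as a careful person would: the job done as asked, in the order asked, and still so for the second after the job is handed in, while the arm keeps its last pose, push and grip.
It also fails if it takes over 45 s, if anything falls off the work surface, if the arm or the gripper's body presses on something with over 40 N, if the wrist force passes 120 N, or if a joint passes its speed limit or range.

## Working session

There is one attempt and no reset: what is moved stays moved. The work goes in short steps, each a Python script; the robot and the scene stay as the last script left them, time stands still between calls to the robot, and variables do not carry over. Pictures are saved under pics/ and viewed, and the job is handed in when it is done.

```bash
mkdir -p pics; ls
python3 - <<'E'
from workcell import manip
import cv2,numpy as np
for n in ("side","top"):
    im=manip.snapshot(n); cv2.imwrite(f"pics/{n}0.png",im[:,:,::-1]); print(n,manip.camera_params(n))
print(manip.observe())
E
```

```text
pics
side {'vertical_fov': 48.38481824738247, 'cx': 318.8469719460269, 'cy': 193.45951245631485, 'R': array([[-0.64813125, -0.76143254,  0.01209847],
       [-0.42897513,  0.35192474, -0.8319431 ],
       [ 0.62921079, -0.54439826, -0.55472904]]), 't': array([0.35138439, 0.29612291, 0.77296034])}
top {'vertical_fov': 43.99056490068691, 'cx': 320.3259096931078, 'cy': 195.51886681816484, 'R': array([[ 2.67671627e-02, -9.99627009e-01,  5.41865247e-03],
       [-9.78015638e-01, -2.73091183e-02, -2.06735638e-01],
       [ 2.06806506e-01,  2.34199616e-04, -9.78381835e-01]]), 't': array([0.01921525, 0.54621634, 0.96767699])}
{'t': 0.1, 'joint_pos': array([60.11648163, 33.02572134,  1.42419829, 82.38123829, -0.85914099,
       64.68834782, -3.23784316]), 'joint_vel': array([ 0.00895724, -0.04425806,  0.03243185, -0.03893875, -0.02779082,
       -0.04599697,  0.10874816]), 'effort': array([ 5.68834454e-03, -7.67309046e+01,  2.25747049e+00, -2.86605066e+01,
        1.58012914e-02,  8.67691298e-03,  2.89692093e-05]), 'ee_pos': array([ 0.28598021, -0.61099611,  0.24755635]), 'eef_rot': array([[ 4.23930642e-01, -9.05694384e-01, -7.02173016e-04],
       [-9.05693453e-01, -4.23931215e-01,  1.30133631e-03],
       [-1.47628605e-03,  8.42771665e-05, -9.99998907e-01]]), 'wrist_force': array([ 0.76475031, -0.82211122,  0.24355979]), 'wrist_torque': array([-0.04385628, -0.07079649, -0.01436295]), 'width': 1.0009320895131053}
```

View pics/side0.png

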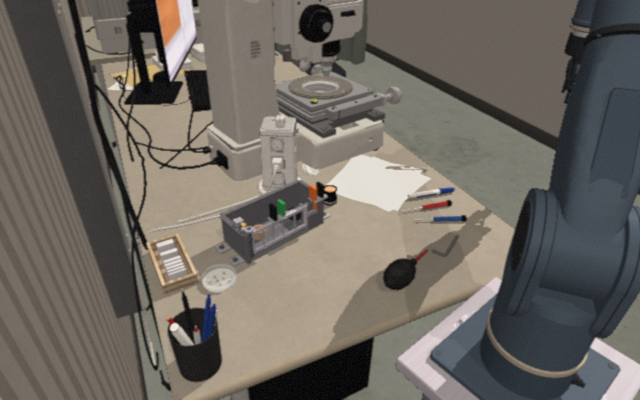

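View pics/top0.png

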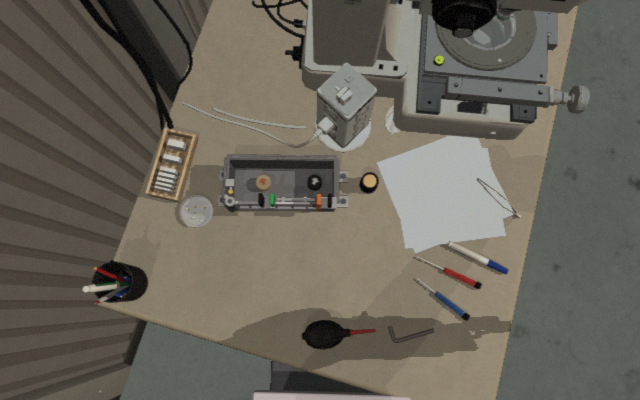

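The tote stands with its gate facing the robot. In the top view the green lug is near (272,200), the orange one near (319,201), and the loupe near (369,182). The side view shows green at (281,208) and orange at (313,196). I'll zoom in and measure these next.

```bash
cat > h.py <<'E'
import cv2,numpy as np
from workcell import manip
def cam(n):
    p=manip.camera_params(n); f=200/np.tan(np.radians(p['vertical_fov']/2))
    return f,p['cx'],p['cy'],p['R'],p['t']
def ray(n,u,v):
    f,cx,cy,R,t=cam(n); d=R.T@np.array([(u-cx)/f,(v-cy)/f,1]); return -R.T@t,d
def onz(n,u,v,z):
    o,d=ray(n,u,v); return o+d*(z-o[2])/d[2]
def tri(a,b):
    o1,d1=ray('side',*a);o2,d2=ray('top',*b)
    s=np.linalg.lstsq(np.c_[d1,-d2],o2-o1,rcond=None)[0]
    p,q=o1+s[0]*d1,o2+s[1]*d2
    return (p+q)/2,np.linalg.norm(p-q)
def proj(n,X):
    f,cx,cy,R,t=cam(n); c=R@np.array(X)+t; return c[0]/c[2]*f+cx,c[1]/c[2]*f+cy
def blobs(im,col):
    h=cv2.cvtColor(im,cv2.COLOR_RGB2HSV)
    lo,hi={'green':((50,120,60),(85,255,255)),'orange':((5,170,120),(16,255,255))}[col]
    m=cv2.inRange(h,lo,hi); n,l,s,c=cv2.connectedComponentsWithStats(m)
    return [(s[i].tolist(),c[i].round(1).tolist()) for i in range(1,n) if s[i][4]>8]
E
python3 - <<'E'
from h import *
for n,box in (('side',(205,165,345,265)),('top',(210,140,385,220))):
    im=cv2.imread(f'pics/{n}0.png')[:,:,::-1]
    for c in('green','orange'): print(n,c,blobs(im,c))
    x0,y0,x1,y1=box; k=800//(x1-x0)
    cv2.imwrite(f'pics/{n}z.png',cv2.resize(im[y0:y1,x0:x1,::-1],None,fx=k,fy=k,interpolation=cv2.INTER_CUBIC)); print(k)
E
```

```text
side green [([277, 199, 8, 17, 103], [280.5, 206.9])]
side orange [([309, 185, 8, 16, 94], [312.5, 192.1]), ([313, 204, 4, 5, 20], [314.5, 206.0])]
5
top green [([270, 194, 5, 12, 48], [271.8, 199.1])]
top orange [([317, 194, 4, 11, 36], [318.2, 198.7])]
4
```

View pics/sidez.png

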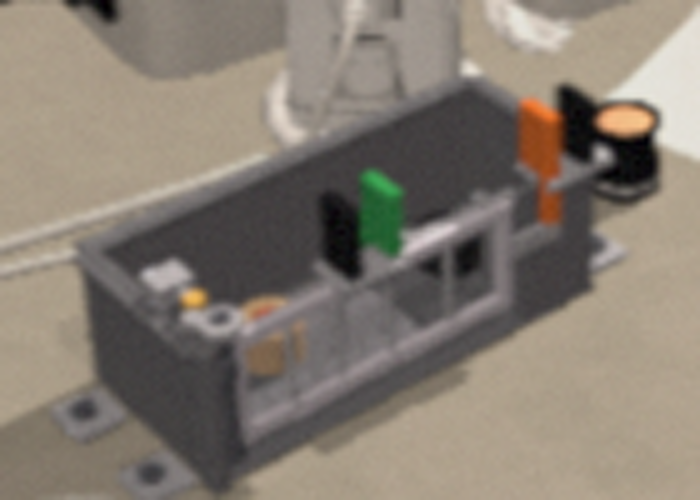

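View pics/topz.png

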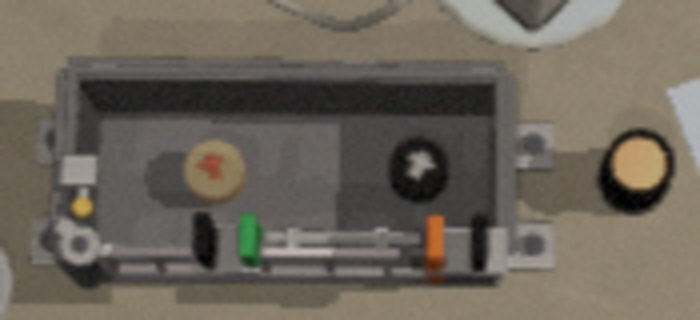

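Run:
```python
from h import *
for n in('side','top'):
    f,cx,cy,R,t=cam(n); print(n,'cam at',(-R.T@t).round(3))
for nm,a,b in (('green',(280.5,206.9),(271.8,199.1)),('orange',(312.5,192.1),(318.2,198.7))): print(nm,tri(a,b))
T=lambda x,y:(210+x/4-.4,140+y/4-.4)
S=lambda x,y:(205+x/5-.4,165+y/5-.4)
for nm,a,b in (('greentop',(380,180),(249,226)),('orangetop',(540,109),(436,226)),('blkHtop',(340,201),(205,226)),('blkCtop',(575,95),(480,226)),('loupetop',(626,121),(640,163)),('hingetop',(217,318),(78,243))):
    p,e=tri(S(*a),T(*b)); print(nm,p.round(4),round(e,4))
for nm,xy in (('BL',(66,62)),('BR',(510,62)),('FL',(68,282)),('FR',(508,280))): print(nm,onz('top',*T(*xy),0.08).round(4))
for nm,xy in (('green',(250,240)),('orange',(435,240)),('bH',(205,240)),('bC',(480,242))): print(nm,onz('top',*T(*xy),0.108).round(4))
```

```text
side cam at [-0.132  0.584  0.671]
top cam at [0.334 0.034 1.06 ]
green (array([0.52466973, 0.12844923, 0.10466517]), np.float64(0.0024784124325605322))
orange (array([0.52735816, 0.0365126 , 0.1037502 ]), np.float64(0.004702976785482907))
greentop [0.5271 0.1266 0.1195] 0.0039
orangetop [0.5292 0.0354 0.1182] 0.0058
blkHtop [0.5268 0.1481 0.1181] 0.0038
blkCtop [0.5299 0.0139 0.1168] 0.0062
loupetop [ 0.5838 -0.0703  0.04  ] 0.0028
hingetop [0.5228 0.2149 0.0899] 0.0024
BL [0.6201 0.23   0.08  ]
BR [0.6266 0.0019 0.08  ]
FL [0.5055 0.2214 0.08  ]
FR [0.5126 0.0007 0.08  ]
green [0.5239 0.1284 0.108 ]
orange [0.5264 0.0378 0.108 ]
bH [0.5233 0.1504 0.108 ]
bC [0.526  0.0157 0.108 ]
```

Run:
```python
from h import *
im=cv2.imread('pics/top0.png')
a=cv2.resize(im[188:214,222:300],None,fx=10,fy=10,interpolation=cv2.INTER_NEAREST)
b=cv2.resize(im[188:214,290:368],None,fx=10,fy=10,interpolation=cv2.INTER_NEAREST)
cv2.imwrite('pics/topzz.png',np.vstack([a,b]))
for p in [(335,140,0),(400,120,.1),(345,75,.2),(500,135,.1)]: print(p,onz('top',*p).round(3))
```

```text
(335, 140, 0) [0.686 0.005 0.   ]
(400, 120, 0.1) [ 0.699 -0.125  0.1  ]
(345, 75, 0.2) [ 0.747 -0.006  0.2  ]
(500, 135, 0.1) [ 0.673 -0.328  0.1  ]
```

View pics/topzz.png

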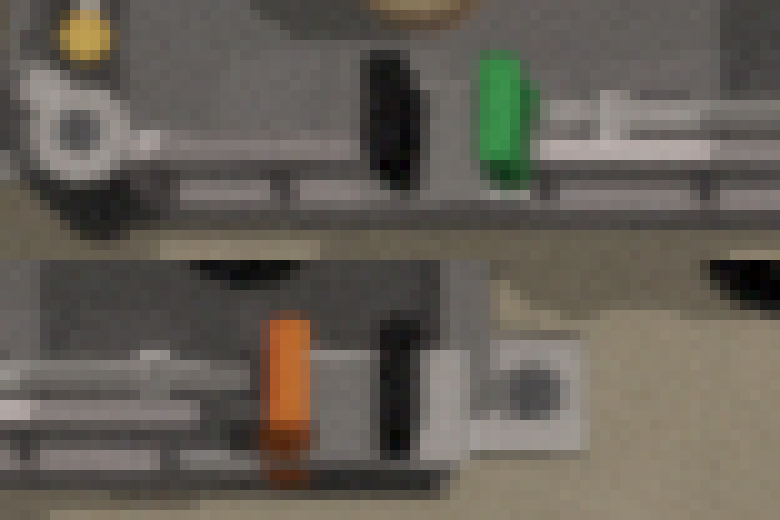

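```bash
cat > tote.py <<'E'
from h import *
pts=[((271.6,198.25),.12,(-47,14)),((318.25,198.9),.12,(-47,-77)),((229.3,200.5),.09,(-47,100)),((259.8,198.3),.12,(-47,36)),((329.5,198.9),.12,(-47,-99))]
W=np.array([onz('top',*p,z)[:2] for p,z,_ in pts]); L=np.array([l for *_,l in pts])/1e3
Wc,Lc=W-W.mean(0),L-L.mean(0)
yaw=np.arctan2((Lc[:,0]*Wc[:,1]-Lc[:,1]*Wc[:,0]).sum(),(Lc*Wc).sum())
def R2(a): return np.array([[np.cos(a),-np.sin(a)],[np.sin(a),np.cos(a)]])
org=W.mean(0)-R2(yaw)@L.mean(0)
def world(x,y): return org+R2(yaw)@np.array([x,y])
def att(a): # tool x along gate/tote y for frame yaw a, tool z down
    x=np.array([-np.sin(a),np.cos(a),0]); z=np.array([0,0,-1.]); return np.c_[x,np.cross(z,x),z]
if __name__=='__main__':
    print(np.degrees(yaw),org,'res mm',((W-org-(R2(yaw)@L.T).T)*1e3).round(1).tolist())
    C=world(-.047,-.093);H=world(-.047,.1);print('catch',C,'hinge',H,'handle',world(-.047,.03))
    for n in('side','top'): print(n,[np.round(proj(n,[*world(-.047,y),.12]),1).tolist() for y in(.014,-.077,.036,-.099)])
    for c in((-50,-113),(-50,113),(50,113),(50,-113)): print([np.round(proj(n,[*world(c[0]/1e3,c[1]/1e3),.08]),1).tolist() for n in('side','top')])
E
python3 tote.py
```

```text
0.8043430171372528 [0.57136047 0.11564788] res mm [[-0.0, -0.7], [-0.1, -0.0], [0.3, 0.4], [-0.5, 0.1], [0.2, 0.2]]
catch [0.52567063 0.02199726] hinge [0.5229613  0.21497824] handle [0.52394396 0.14498514]
side [[279.6, 201.2], [311.6, 186.6], [271.4, 205.0], [318.8, 183.2]]
top [[271.2, 198.2], [318.2, 198.9], [259.9, 198.1], [329.6, 199.0]]
[[323.9, 196.0], [336.1, 204.5]]
[[243.3, 234.9], [223.8, 203.0]]
[[218.5, 213.4], [226.4, 155.3]]
[[297.4, 178.9], [336.4, 156.8]]
```

The top-view fit has residuals under 1 mm, and the side view agrees to about 1 px. Next I'll go to the catch.

Run:
```python
from tote import *
C=world(-.046,-.093)
A=att(yaw)
manip.goto([.42,-.25,.26],A)
manip.goto([*C,.22],A)
s=manip.observe(); print(s['t'],s['ee_pos'],s['joint_pos'],s['wrist_force'])
print('H IK',[np.round(manip.inverse_kinematics([*(world(-.047,.1)+R2(yaw-np.radians(t))@[0,-.07]),.11],att(yaw-np.radians(t))),0).tolist() for t in(0,40,77)])
print(manip.move_l([*C,.110],max_speed=.08,contact_N=8))
s=manip.observe(); print(s['t'],s['ee_pos'],s['wrist_force'])
for n in('side','top'): cv2.imwrite(f'pics/{n}1.png',cv2.resize(manip.snapshot(n)[140:260,210:370,::-1],None,fx=4,fy=4))
```

```text
2.7917 [0.52668525 0.02026304 0.21985652] [ 22.26969713  26.50170878 -43.06991031 105.91321187  21.6048615
  56.07348524  60.55886497] [ 1.22852463 -0.27158678  0.3479561 ]
H IK [[4.0, 35.0, -38.0, 111.0, 31.0, 44.0, 40.0], [-5.0, 31.0, -28.0, 117.0, 23.0, 38.0, 3.0], [-15.0, 29.0, -19.0, 118.0, 16.0, 35.0, -32.0]]
False
4.3167 [0.52695491 0.02205914 0.11042567] [-0.23505432 -0.03652372  0.03343303]
```

View pics/side1.png

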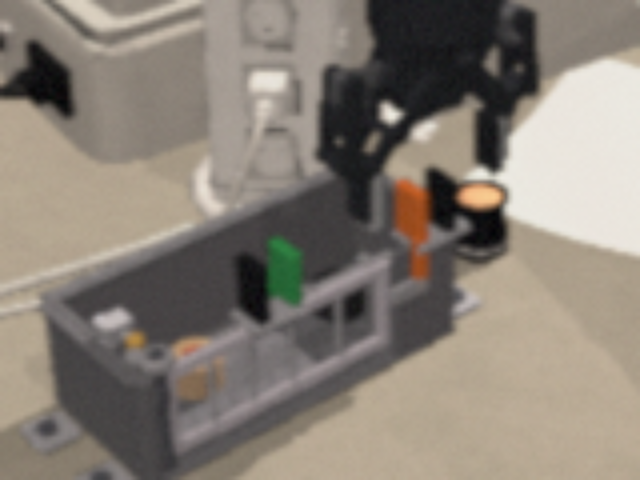

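View pics/top1.png

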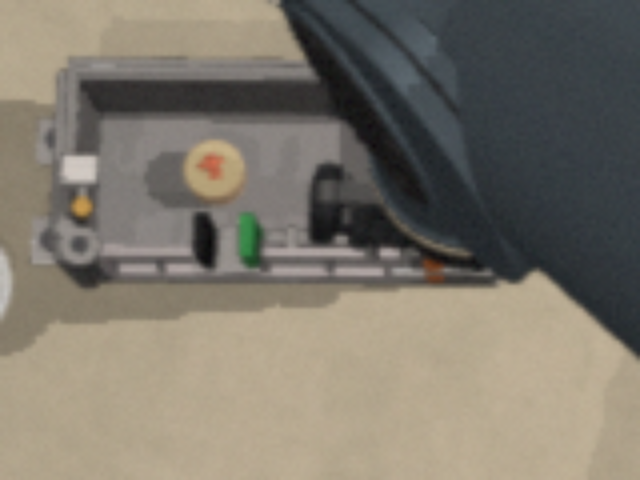

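The fingers straddle the orange/black pair: the left tip is at (360,215) in the side crop and the right finger is beyond the black lug. Now I'll squeeze.

Run:
```python
from tote import *
for w in(.5,.35,.2):
    manip.move_gripper(w,20); s=manip.observe(); print(s['t'],s['width'],s['wrist_force'].round(1),s['ee_pos'].round(4))
manip.hold(.3)
s=manip.observe(); print(s['t'],s['width'],s['width']*85,s['wrist_force'].round(1),s['wrist_torque'].round(2))
cv2.imwrite(f'pics/side2.png',cv2.resize(manip.snapshot('side')[140:260,210:370,::-1],None,fx=4,fy=4))
```

```text
4.9083 0.49926531774246025 [-0.8  0.2  0. ] [0.5267 0.022  0.11  ]
5.1917 0.35068745004098795 [-0.1  3.9  2.3] [0.5268 0.0227 0.1102]
5.4417 0.2204022641750238 [-1.5 -1.5  5.6] [0.5269 0.0213 0.1103]
5.7417 0.21918916888512616 18.631079355235723 [-1.  -1.   6.7] [0.05 0.18 0.17]
```

View pics/side2.png

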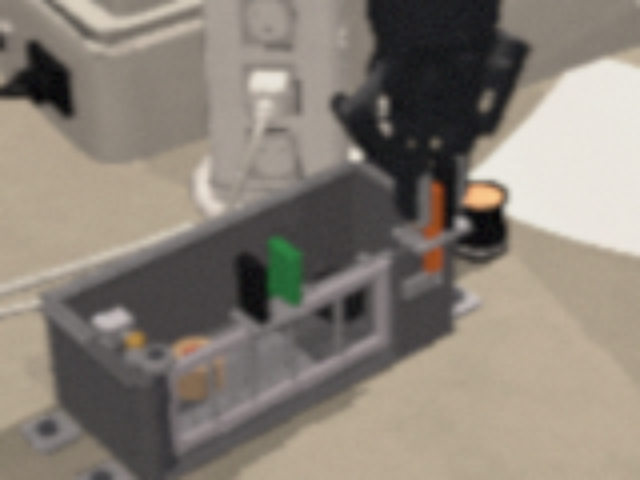

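The orange lug has moved from about 412 to 435 in the crop, so it is now up against the black lug. I'll press once more to be sure it's on the stop, then release and go to the handle.

Run:
```python
from tote import *
manip.move_gripper(0.1,40); s=manip.observe(); print(s['t'],s['width'],s['wrist_force'].round(1))
manip.move_gripper(.75,40)
s=manip.observe(); p=s['ee_pos']
manip.move_l([p[0],p[1],.18],max_speed=.12)
Hd=world(-.046,.03); A=att(yaw)
manip.move_l([*Hd,.18],A,max_speed=.15)
ims={n:manip.snapshot(n) for n in('side','top')}
print(blobs(ims['side'],'orange'),blobs(ims['top'],'orange'),proj('side',[*world(-.047,-.077),.12]),proj('side',[*world(-.047,-.087),.12]))
cv2.imwrite(f'pics/side3.png',cv2.resize(ims['side'][140:260,210:370,::-1],None,fx=4,fy=4))
print(manip.observe()['t'])
```

```text
6.0083 0.20861860309253516 [-0.6 -1.7  7.6]
[([312, 184, 9, 15, 97], [316.0, 190.6]), ([316, 203, 4, 4, 14], [317.6, 204.7])] [] (np.float64(311.55253243094444), np.float64(186.56412247371173)) (np.float64(314.8692834330697), np.float64(185.042184735593))
8.3167
```

View pics/side3.png

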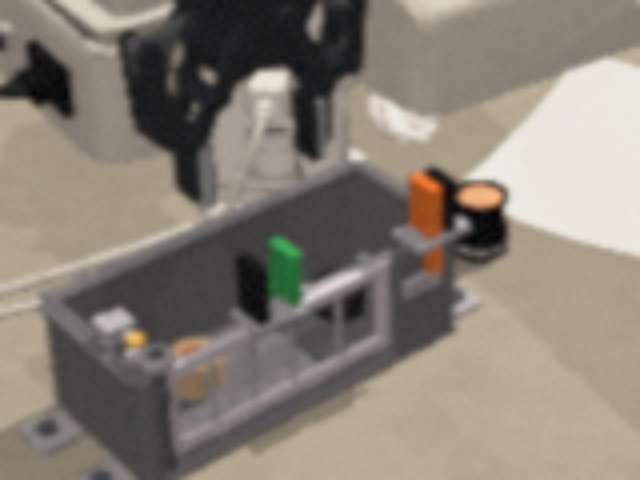

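The orange blob moved 3.5 px, against 3.3 predicted for 10 mm, so the catch is fully back. Next is the handle.

Run:
```python
from tote import *
Hd=world(-.046,.03)
print(manip.move_l([*Hd,.110],max_speed=.1,contact_N=8))
for w,f in((.4,20),(.1,40)):
    manip.move_gripper(w,f); s=manip.observe(); print(s['t'],s['width'],s['wrist_force'].round(1),s['ee_pos'].round(4))
manip.hold(.2)
s=manip.observe(); print(s['t'],s['width'],s['wrist_force'].round(1),s['wrist_torque'].round(2))
im=manip.snapshot('side');cv2.imwrite(f'pics/side4.png',cv2.resize(im[140:260,210:370,::-1],None,fx=4,fy=4))
```

```text
False
9.5667 0.3974789735080507 [-0.6 -3.6  1.7] [0.5252 0.1442 0.1102]
9.8583 0.21090151073350805 [-1.  -2.1  5.5] [0.5251 0.1455 0.1103]
10.0583 0.20683454612348826 [-0.9 -1.2  5.2] [-0.79  0.14  0.13]
```

View pics/side4.png

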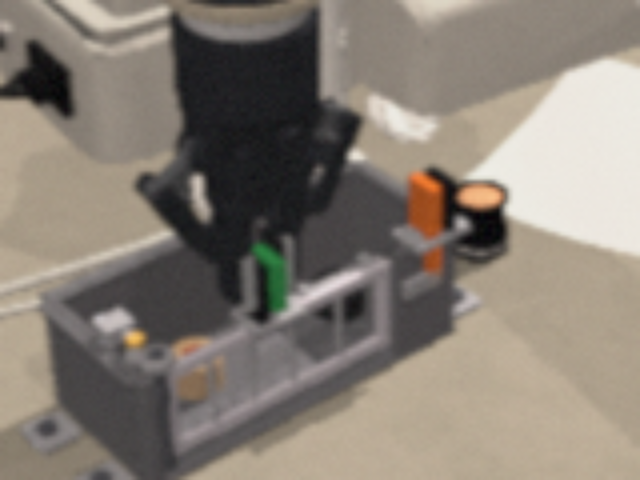

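The green lug is squeezed: its width, 0.207, matches the catch on its stop. I'll swing along the arc in small steps and watch the force.

```bash
cat > swing.py <<'E'
from tote import *
import json,sys
H=world(-.047,.1)
def swing(angles,rad,xo,speed=.08,fmax=30):
    for th in angles:
        a=yaw-np.radians(th); M=R2(a)
        p=H+M@np.array([xo,-rad])
        manip.move_l([*p,.110],att(a),max_speed=speed)
        s=manip.observe(); fl=M.T@s['wrist_force'][:2]
        d=M.T@(s['ee_pos'][:2]-H)*1e3
        print(th,round(s['t'],2),'w%.3f'%s['width'],'F gate xy',fl.round(1),'Fz%.1f'%s['wrist_force'][2],'Tz%.2f'%s['wrist_torque'][2],'tcp',d.round(1),'rad %.4f'%rad)
        if np.hypot(*fl)>fmax: print('STOP');break
        if abs(fl[1])>4: rad-=np.clip(fl[1]*.0001,-.001,.001) # pushed toward hinge(+y): shorten
    return rad
E
python3 - <<'E'
from swing import *
manip.move_gripper(.1,60)
swing([3,6,9,12,15,18],.0695,.001)
cv2.imwrite(f'pics/side5.png',cv2.resize(manip.snapshot('side')[140:260,210:370,::-1],None,fx=4,fy=4))
E
```

```text
3 10.57 w0.199 F gate xy [ 0.2 -1.9] Fz5.8 Tz0.14 tcp [  1.1 -69.2] rad 0.0695
6 10.82 w0.196 F gate xy [-0.1 -1.8] Fz6.7 Tz0.13 tcp [  1.1 -69.2] rad 0.0695
9 11.07 w0.197 F gate xy [-0.3 -2.5] Fz7.0 Tz0.15 tcp [  1.1 -69.3] rad 0.0695
12 11.32 w0.191 F gate xy [ 0.7 -2.4] Fz7.1 Tz0.14 tcp [  1.1 -69.3] rad 0.0695
15 11.57 w0.192 F gate xy [ 1.  -1.4] Fz7.1 Tz0.09 tcp [  1.1 -69.3] rad 0.0695
18 11.82 w0.194 F gate xy [ 1.  -2.7] Fz6.1 Tz0.07 tcp [  1.1 -69.3] rad 0.0695
```

View pics/side5.png

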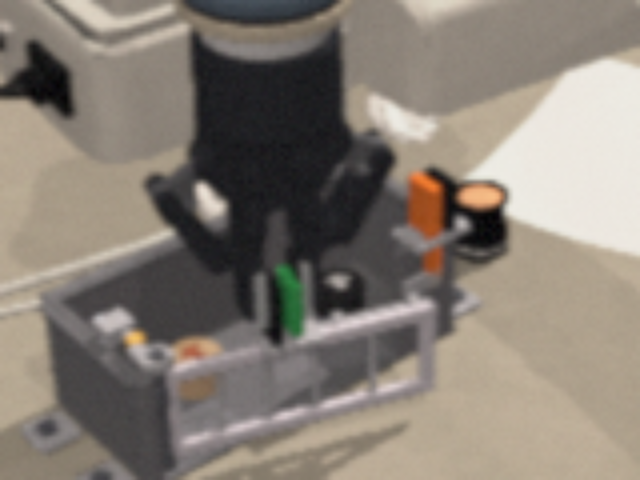

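The gate is opening: its free end is now out at about (430,300) in the crop, and forces are low. I'll carry on past the detent.

Run:
```python
from swing import *
swing(list(range(21,76,3))+[76.5],.0695,.001)
manip.hold(.3)
s=manip.observe(); print(s['t'],s['width'],s['wrist_force'].round(1),np.abs(s['joint_vel']).max().round(2))
for n in('side','top'):
    im=manip.snapshot(n); cv2.imwrite(f'pics/{n}6.png',cv2.resize(im[140:290,190:390,::-1],None,fx=4,fy=4)); print(n,blobs(im,'green'),blobs(im,'orange'))
```

```text
21 12.12 w0.194 F gate xy [ 1.  -2.2] Fz6.8 Tz0.15 tcp [  1.1 -69.3] rad 0.0695
24 12.38 w0.196 F gate xy [ 1.4 -1.2] Fz6.8 Tz0.18 tcp [  1.2 -69.3] rad 0.0695
27 12.62 w0.197 F gate xy [ 1.6 -2.1] Fz6.6 Tz0.13 tcp [  1.2 -69.4] rad 0.0695
30 12.88 w0.195 F gate xy [ 1.1 -2.1] Fz6.6 Tz0.10 tcp [  1.1 -69.4] rad 0.0695
33 13.12 w0.192 F gate xy [ 1.5 -2.9] Fz8.4 Tz0.11 tcp [  1.1 -69.4] rad 0.0695
36 13.38 w0.193 F gate xy [ 2.3 -2.5] Fz6.5 Tz0.09 tcp [  1.2 -69.5] rad 0.0695
39 13.62 w0.196 F gate xy [ 1.6 -2.8] Fz10.8 Tz-0.04 tcp [  1.2 -69.5] rad 0.0695
42 13.88 w0.195 F gate xy [ 2.5 -2.4] Fz5.5 Tz0.03 tcp [  1.1 -69.5] rad 0.0695
45 14.12 w0.196 F gate xy [ 2.5 -3.5] Fz11.1 Tz0.04 tcp [  1.1 -69.5] rad 0.0695
48 14.38 w0.192 F gate xy [ 2.4 -1.1] Fz7.8 Tz-0.08 tcp [  1.2 -69.5] rad 0.0695
51 14.62 w0.194 F gate xy [ 2.1 -2.5] Fz9.3 Tz-0.07 tcp [  1.1 -69.5] rad 0.0695
54 14.88 w0.196 F gate xy [ 3.2 -0.9] Fz6.9 Tz-0.02 tcp [  1.1 -69.5] rad 0.0695
57 15.12 w0.197 F gate xy [ 2.5 -1.7] Fz10.8 Tz-0.11 tcp [  1.2 -69.5] rad 0.0695
60 15.38 w0.195 F gate xy [ 3.6 -0.6] Fz9.1 Tz-0.12 tcp [  1.2 -69.5] rad 0.0695
63 15.62 w0.199 F gate xy [ 3.3 -1.4] Fz8.3 Tz-0.06 tcp [  1.3 -69.4] rad 0.0695
66 15.88 w0.199 F gate xy [ 3.4 -1.3] Fz8.8 Tz-0.02 tcp [  1.3 -69.5] rad 0.0695
69 16.12 w0.198 F gate xy [ 4.9 -1.3] Fz8.8 Tz-0.08 tcp [  1.3 -69.4] rad 0.0695
72 16.38 w0.193 F gate xy [ 4.5 -0.9] Fz9.0 Tz-0.09 tcp [  1.3 -69.4] rad 0.0695
75 16.62 w0.193 F gate xy [ 4.9 -0.7] Fz8.8 Tz-0.06 tcp [  1.4 -69.4] rad 0.0695
76.5 16.88 w0.197 F gate xy [5.3 0.8] Fz9.3 Tz-0.07 tcp [  1.4 -69.4] rad 0.0695
17.175 0.19283220143806218 [ 1.2 -4.7  9.6] 0.07
side [([271, 231, 5, 15, 32], [272.4, 238.2])] [([312, 184, 8, 15, 96], [316.0, 190.7]), ([316, 203, 4, 4, 14], [317.7, 204.6])]
top [([96, 283, 16, 2, 18], [103.4, 283.4])] [([322, 194, 4, 11, 36], [323.2, 198.7])]
```

View pics/side6.png

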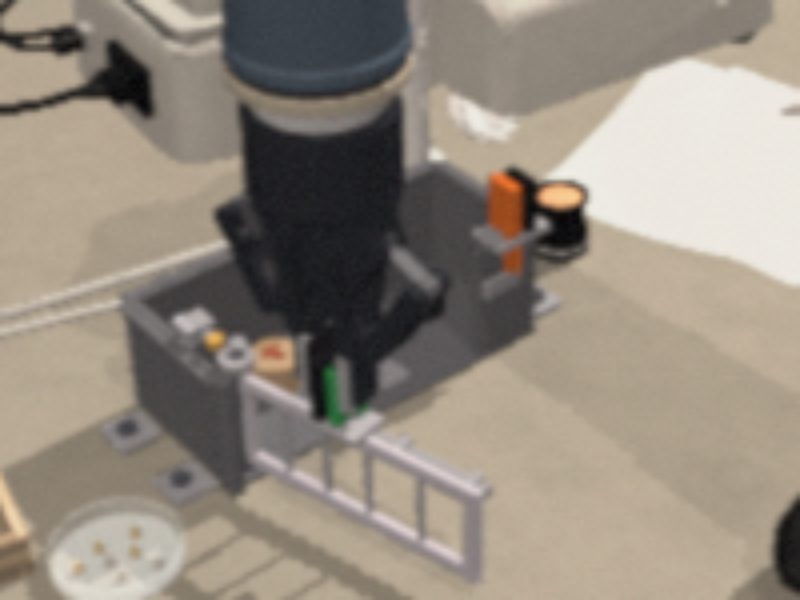

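View pics/top6.png

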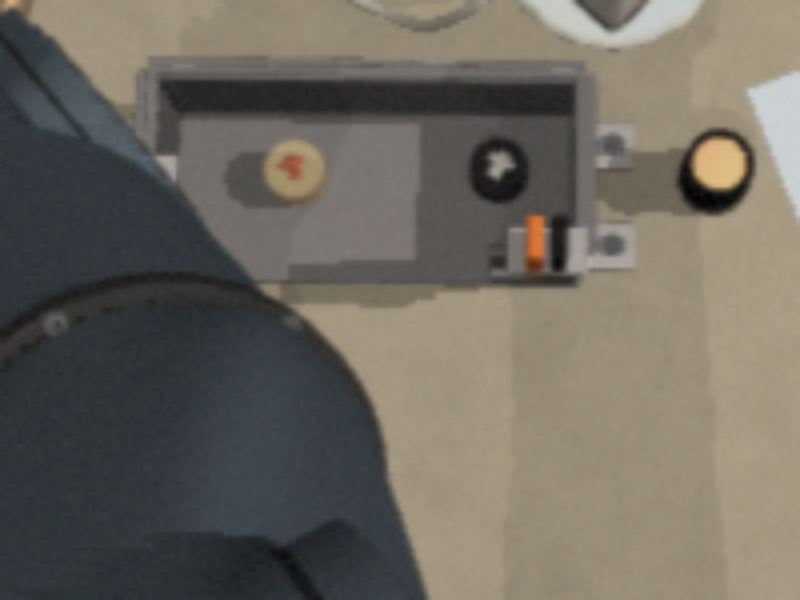

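The side view shows the gate swung out, with its top edge running from (243,380) to (485,490) in the crop. The samples, loupe and dish haven't moved. I'll check the gate angle independently from those edge pixels.

Run:
```python
from swing import *
S=lambda x,y:(190+x/4-.4,140+y/4-.4)
e=onz('side',*S(483,492),.078)[:2]; b=onz('side',*S(250,384),.078)[:2]
for nm,d in(('hinge-end',e-H),('edge',e-b)):
    l=R2(yaw).T@d; print(nm,l.round(4),np.hypot(*l).round(4),'angle',np.degrees(np.arctan2(-l[0],-l[1])).round(1))
```

```text
hinge-end [-0.1569 -0.0404] 0.162 angle 75.5
edge [-0.1423 -0.0394] 0.1477 angle 74.5
```

Run:
```python
from swing import *
manip.hold(.8); s=manip.observe(); print(s['t'],s['width'],s['wrist_force'].round(1),np.abs(s['joint_vel']).max().round(2),s['ee_pos'].round(4))
manip.finish_job()
```

```text
18.075 0.19773785628225238 [ 1.3 -3.6  9. ] 0.06 [0.456  0.1965 0.1104]
the job is handed in; nothing more can be done
```

The gate is wide open and held still, with the arm still gripping and squeezing the handle. I handed the job in at about 18 s of the 45 s allowed.

- **Safety catch:** I squeezed the orange catch first. The side view showed it move 3.5 px, against 3.3 px expected for the full 10 mm. It was still fully back at the end.
- **Handle:** I then squeezed the green handle fully. The grip width was 0.207, against 0.209 on the catch at its stop. I held it at 60 N and swung the gate along its arc.
- **Gate angle:** The arm was commanded to 76.5°. The gate edge in the side picture measured 74.5° to 75.5°, a degree or two less than commanded but above the required 70°.
- **Force and stillness:** The force on the tool was about 10 N. The arm was practically still over a final hold of 0.8 s.
- **Other items:** The samples, loupe and dish looked undisturbed in the last pictures. I checked this by eye only.
- **Disagreement:** The side and top cameras differed by about 1 px (2 mm) in locating the tote. That had no effect on the grasps.

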